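# Seat the specimen tray under the objective and hold the aperture slide open at its mark

### The arm

A 6-joint arm with a two-finger parallel gripper is mounted at the origin on the work surface. World frame = base frame: x ahead of the robot, y to its left, z up, the work surface at z = 0. Lengths are in m, angles in rad, forces in N, time in s.
With the tool pointing down it reaches from about 0.225 to 0.875 m from the base axis. Payload 3.4 kg.
Tool frame: the origin (TCP) lies at the centre of the arm's flange, where the gripper is bolted on; the fingertips stand nose_length ahead of it and the grasp point (between the pads) lies 155 mm ahead of it (nose_length is the distance from the TCP to the fingertips, in m); z points along the fingers, y is the direction in which the jaws open and shut (so a half turn about z gives the same grasp; the last joint's range is limited). The gripper opens to 85 mm and grips with 20 to 120 N. Pads are 22 mm wide; open, the fingers measure 114 mm over their backs; the gripper's body (76 mm by 85 mm) begins 54 mm behind the grasp point. The pads swing forward as they close: fully open they stand 13 mm farther back than shut.
Start: joints at [1.227, 0.276, 1.505, -0, 1.361, -0.121], TCP at [0.127, 0.561, 0.405] pointing down, gripper open.
Joint ranges: [-2.89, 2.89], [-0.75, 2.08], [0.22, 2.7], [-1.18, 4.32], [0.11, 2.71], [-2.7, 2.7]. Speed limits (rad/s): [2.57, 2.57, 3.14, 3.14, 3.14, 3.14].

### API

Orientations are given as [roll, pitch, yaw] about the fixed x, y, z axes, in that order (R = Rz(yaw) Ry(pitch) Rx(roll)).
In Python, from cell import * gives the robot as it stands. Calls block until the motion is done:
- goto(position, orientation): joint-space move of the TCP to a pose.
- line_to(position, v=0.15, orientation=None): straight line of the TCP; orientation=None keeps the orientation; v is the mean speed in m/s.
- movej(angles): joint-space move.
- grip(opening, grasp_force=None): opening from 0.0 (shut) to 1.0 (fully open); grasp_force is the grip in N (None keeps the last); returns when the fingers have stopped.
- pause(seconds).
- ik(position, orientation): joint angles nearest the present ones, or None.
- sense(): the state.
- get_image(name): name is "side" or "top" or "wrist"; returns a dict with "pixels" (420x560x3 uint8, red, green, blue), "range_z" (420x560 float32, m along the optical axis (not along the pixel's ray), 0 where there is no reading), "intrinsics" (3x3 intrinsics, pixels), "world_to_cam" (4x4, takes a point from world to camera coordinates); the wrist camera has in their place "tool_from_camera" (4x4, takes a point from camera to tool coordinates, whose origin is the TCP and whose axes are the flange's). Camera axes: x right, y up, looking along -z (the intrinsics and any distortion apply to the point x, -y, -z); pixel columns grow to the right and rows downward; lengths in m; the calibration is good to about 2 mm. The wrist camera is an equidistant fisheye: a pixel r from the principal point sees the ray r / f radians off the axis. A picture is of the moment at which its call begins: read the wrist's pose just before it.
A pose or a line that the arm cannot do raises Unreachable and nothing moves.
- job_done(): hands the job in, once; it reports no verdict.
Trained networks look in a picture, given as the dict that the camera call returned (one of the last four; its "shot" number tells which), for a name from the list of things; names that differ only in an ending like _2 or _b are one class to them, and where a whole thing is asked for, a point or a joint stands for the part that bears it (a point fixed in the world has none). Each returns a list of dicts, best first, with "confidence" (0 to 1); they miss things now and then, are a little off and sometimes report something else, mostly with a low value. They report only what shows in the picture. A call takes as long as a camera call. They do not tell look-alikes from the thing itself.
- look_for(picture, target): "at" ([column, row] in pixels, amid what is visible of it).
- outline_of(picture, target): "region" (420x560 bool, what is visible of it) and "at" ([column, row] in pixels, amid what is visible of it).
- mark_of(picture, target): "at" ([column, row] in pixels: a listed point, or the origin of a listed thing).
The state is a dict: "t": time; "joint_positions": joint angles; "qvel": joint speeds; "joint_torque": joint torques, N m; "position": TCP position; "tool_rot": TCP orientation; "wrist_force": force on the tool from outside, world axes, zero at the start; "wrist_torque": the same for the moment, N m; "width": opening from 0.0 (shut) to 1.0 (fully open).
Only numpy, scipy, OpenCV 4.12 (cv2) and the standard library are available. Lean on these libraries where they do the work, as an engineer would, in place of code of your own. Each camera call takes 0.05 s, during which the arm holds its last target. There are 200 camera calls.

### The job

First slide the specimen tray along its channel on the microscope stage, under the bridge and the objective, until its nose is fully home against the end stop, keeping it down in the channel. Then pull the spring-return aperture slide out by its upright handle until its pointer lines up with the mark clip, and finish while still holding it there, because it springs back if let go. Do not shift the mark clip, and leave everything else on the table where it is.

Things in the scene. Friction and masses are not known exactly. Their poses are not given: they have to be found in the camera images.
- microscope: Black and white microscope, fixed to the table; place and yaw differ each time. Origin: on the table right below the objective. z up; y runs along the specimen channel from its open end to its end stop and is also the way the aperture slide pulls out; x points to the column. All the sizes and offsets given here are in mm along these axes.
- channel_end (a point): Middle of the lower edge of the end stop's face, on the channel floor, at microscope (0, 38, 100); axes as the microscope's. The channel runs along y, 44 wide between walls 8 high and 6 thick, open at y = -225; the stop is 14 high. The tray is home when tray_nose is here.
- bridge (a point): Middle of the underside of the guard bridge over the channel, at microscope (0, -36, 115): a bar 12 in y, 72 in x, 4 thick, on two feet beside the channel. The tray's plate passes below it, its post does not.
- objective_tip (a point): Lower tip of the objective, at microscope (0, 0, 124). Above it the nosepiece, radius 34, from z = 174 up, and the head, covering y = -42 to 42, x = -35 to 130, from z = 210 to 310: keep the gripper clear of them.
- lamp_face (a point): Top edge of the grey lamp box's face out of which the aperture slide comes, at microscope (0, 130, 70). Beyond it a grey ledge 30 high runs to y = 275, x from -47 to 63, under the slide.
- tray: Aluminium specimen tray with a glass slide on it, loose in the channel, 40 (x) by 165 (y) by 8 thick, about 0.2 kg (varies), nose towards +y. Origin: centre of its underside; axes nearly as the microscope's. A black upright post, 26 (x) by 12 (y), stands on it at y = -67.5, reaching 46 above its underside. It starts 40 to 100 short of the end stop.
- tray_post (a point): Centre of the top of the tray's post.
- tray_nose (a point): Middle of the lower edge of the tray's nose (its +y end).
- pull_slide: Aperture slide: steel bar (24 wide, top at z = 16) from the lamp box, ending in an upright black handle plate, 36 (x) by 14 (y), z = 16 to 76. Origin: under the handle's centre, on the ledge (30 above the table). At rest at microscope y = 185, 48 clear of the lamp box; pulls out to +y by at most 55 against a spring: 3.6 N at rest plus 1.8 N per 10 mm. Springs back if let go.
- pointer (a point): Tip of the steel pointer, a bar 4 wide (y) sticking out of the slide's foot towards the microscope's +x; from the slide's origin at (37, 0, 8).
- mark (a point): Tip of the mark clip: a small black clip, 28 by 12 by 11 high, with a tongue 4 wide pointing to the slide, on the aluminium scale strip on the ledge's +x side, 39 in x from the handle's centre. It stands 20 to 45 (differs) further out in y than the resting pointer. Pointer and mark are lined up when they have the same y in the microscope's frame.
- dish: Bystander: shallow clear glass dish, 90 across, 16 high, on the table in front of the stage. Origin: centre of its underside. Leave it.
- jar: Bystander: amber glass jar with a black cap, 44 across, 55 high, behind the stage. Origin: centre of its underside. Leave it.
- spare_objective: Bystander: spare steel objective standing on the table before the lamp box, 26 across, 45 high. Origin: centre of its underside. Leave it.
- slide_box: Bystander: grey slide box, 90 by 60 by 33 high, behind the ledge. Origin: centre of its underside. Leave it.
- brush: Bystander: brush 160 long lying on the table to the right. Leave it.
- mug: Bystander: white mug, 76 across, 90 high, on the left. Origin: centre of its underside. Leave it.
- blower: Bystander: rubber blower bulb, 52 across, 85 high, on the left. Origin: centre of its underside. Leave it.
Not all that is in view belongs to the job. What is meant by the tray is not green or purple, and is the larger of those in its own colour.

How it is judged:
On the way, in this order (a step that is already met when the one before it is completed fails the run):
1. the tray is home against the end stop, down in the channel (y of tray_nose in the frame of channel_end between -0.004 and 0.003 m and x of tray_nose in the frame of channel_end between -0.006 and 0.006 m and z of tray_nose in the frame of channel_end between -0.003 and 0.003 m), for 0.2 s.
2. with the tray home, the fingers hold the aperture slide with its pointer at the mark (all of step 1 and y of pointer in the frame of mark between -0.005 and 0.005 m and contact force between the fingers and pull_slide above 2 N), for 0.5 s.
At the end, for the whole second after the job is handed in: The tray's nose is within 4 mm of the end stop, flat in the channel and at rest; the aperture slide's pointer is within 5 mm of the mark clip along the pull, still, and the robot's fingers bear on the slide with more than 2 N, holding it against its spring (all of step 2 and linear speed of each of pull_slide, tray below 0.01 m/s); the arm keeps its last pose, push and grip.
It fails at once if the tray is lifted out of its channel (z of any of tray_nose, tray in the frame of channel_end above 0.012 m).
It fails at once if the mark clip is shifted by more than 4 mm (distance of mark from where it was at the start of the episode above 0.004 m).
It fails at once if another thing on the table is moved by more than 30 mm (distance of any of dish, jar, spare_objective, slide_box, brush, mug, blower from where it was at the start of the episode above 0.03 m).
It also fails if it takes over 54 s, if anything falls off the work surface, if the arm or the gripper's body presses on something with over 40 N, if the wrist force passes 120 N, or if a joint passes its speed limit or range.

## Working session

There is one attempt and no reset: what is moved stays moved. The work goes in short steps, each a Python script; the robot and the scene stay as the last script left them, time stands still between calls to the robot, and variables do not carry over. Pictures are saved under pics/ and viewed, about 8 in all and at most 12, crops included, and the job is handed in when it is done.

```bash
ls; mkdir -p pics; cat > h.py <<'E'
from cell import *
import numpy as np, cv2
def save(p,n): cv2.imwrite(f'pics/{n}.png',cv2.cvtColor(p['pixels'],cv2.COLOR_RGB2BGR))
def px2w(p,uv,z=None):
    K=np.array(p['intrinsics']);T=np.linalg.inv(np.array(p['world_to_cam']))
    u,v=uv; r=np.array([(u-K[0,2])/K[0,0],-(v-K[1,2])/K[1,1],-1.])
    if z is None:
        d=p['range_z'][int(round(v)),int(round(u))]; return T[:3,:3]@(r*d)+T[:3,3]
    w=T[:3,:3]@r; return T[:3,3]+w*(z-T[2,3])/w[2]
def w2px(p,X):
    K=np.array(p['intrinsics']);c=np.array(p['world_to_cam'])@np.append(X,1)
    return np.array([K[0,0]*c[0]/-c[2]+K[0,2],K[1,1]*-c[1]/-c[2]+K[1,2]])
E
python3 - <<'E'
from h import *
s=sense();print(s)
im=[]
for n in ('top','side'):
    p=get_image(n);im.append(p['pixels']);save(p,n+'0');print(n,p.keys(),np.array(p['intrinsics']).tolist(),np.round(p['world_to_cam'],3).tolist())
    for t in ['channel_end','bridge','objective_tip','lamp_face','tray_post','tray_nose','pointer','mark','microscope','pull_slide','tray']:
        for d in mark_of(p,t)[:3]:
            print(t,np.round(d['at'],1),round(d['confidence'],2),np.round(px2w(p,d['at']),3))
E
```

```text
pics
{'t': 0.0, 'joint_positions': array([ 1.22699601e+00,  2.76601057e-01,  1.50615372e+00,  8.09512976e-06,
        1.36066622e+00, -1.20997149e-01]), 'qvel': array([ 0.00052077, -0.00091897, -0.00155917,  0.00034791, -0.00094585,
        0.00028092]), 'joint_torque': array([ 1.06236334e-03, -4.16780126e+01, -2.45806825e+01,  2.98463556e-04,
        1.06892979e-02, -4.06311315e-06]), 'position': array([0.12698487, 0.560586  , 0.40382774]), 'tool_rot': array([-3.13977863e+00, -2.28541096e-04,  2.91878759e+00]), 'wrist_force': array([ 0.05541928, -0.19794586,  0.44635732]), 'wrist_torque': array([ 0.01295446, -0.0257332 ,  0.01704275]), 'width': 1.0003459391505}
top dict_keys(['pixels', 'range_z', 'intrinsics', 'world_to_cam', 'shot']) [[434.56753946408617, 0.0, 286.1377059237785], [0.0, 434.56753946408617, 216.4802597872281], [0.0, 0.0, 1.0]] [[-0.027, -1.0, -0.005, 0.04], [0.983, -0.027, 0.183, -0.538], [-0.183, 0.0, 0.983, -1.157], [0.0, 0.0, 0.0, 1.0]]
channel_end [220.5 172.8] 0.59 [0.675 0.21  0.031]
bridge [291.5 193. ] 0.55 [0.563 0.011 0.224]
objective_tip [276.4 196. ] 0.61
[... 1444 characters left out ...]
0.254 0.029]
tray_post [352.5 320.5] 0.94 [ 0.593 -0.351  0.029]
tray_post [325.9 223.1] 0.77 [ 0.614 -0.069  0.108]
tray_post [202.1 213.3] 0.74 [0.299 0.203 0.003]
tray_nose [318.9 351.3] 0.96 [ 0.498 -0.395 -0.001]
tray_nose [305.2 206.9] 0.92 [0.576 0.003 0.12 ]
tray_nose [235.  206.4] 0.87 [0.405 0.207 0.01 ]
pointer [297.6 184.6] 0.59 [0.559 0.029 0.18 ]
mark [296.7 187.9] 0.68 [0.618 0.237 0.032]
microscope [303.6 232.9] 0.89 [ 0.546 -0.088  0.1  ]
pull_slide [314.8 224.3] 0.65 [ 0.583 -0.068  0.108]
pull_slide [281.1 188.8] 0.51 [0.559 0.218 0.048]
tray [216.1 214.5] 0.93 [0.34  0.179 0.008]
tray [340.5 341.2] 0.84 [ 0.552 -0.386  0.008]
tray [281.7 300.3] 0.75 [ 0.451 -0.229  0.009]
```

```bash
python3 - <<'E'
import cv2
a=cv2.imread('pics/top0.png');b=cv2.imread('pics/side0.png')
cv2.imwrite('pics/topc.png',cv2.resize(a[100:340,160:480],None,fx=2.5,fy=2.5,interpolation=cv2.INTER_CUBIC))
cv2.imwrite('pics/sidec.png',cv2.resize(b[120:400,160:480],None,fx=2.1,fy=2.1,interpolation=cv2.INTER_CUBIC))
E
```

```text
(no output)
```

View pics/topc.png

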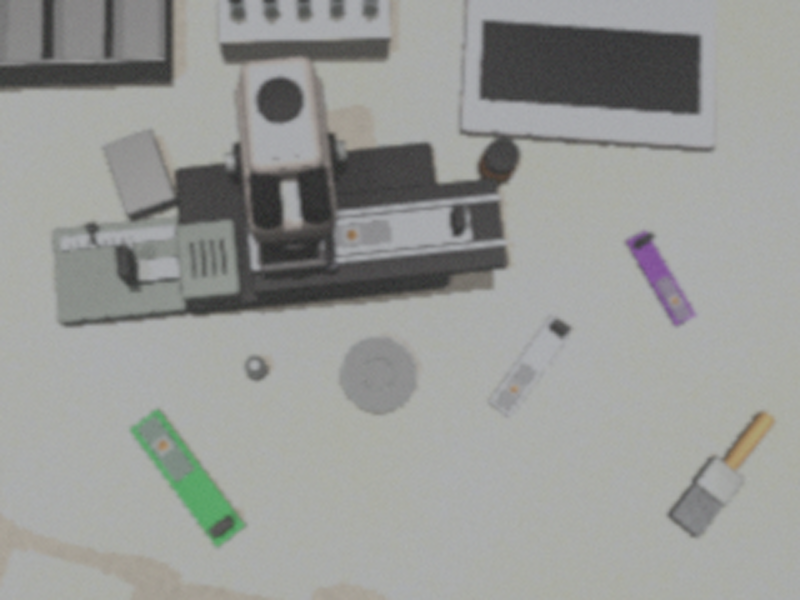

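View pics/sidec.png

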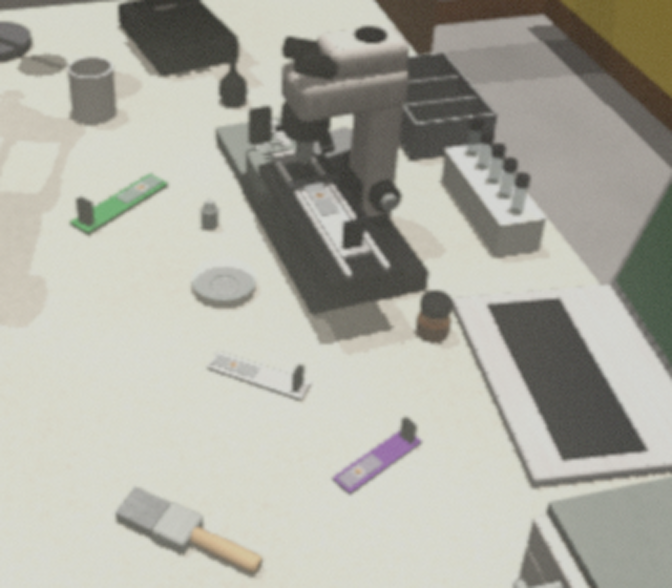

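The tray meant is the aluminium one in the channel (top image ~(317,190)). The other candidates are the small aluminium one at ~(371,247), the green one at ~(235,290) and the purple one at ~(424,211). The one in the channel is the larger of its colour. Next I'll fit the microscope frame.

```bash
cat > fit.py <<'E'
from h import *
def cloud(p):
    K=np.array(p['intrinsics']);T=np.linalg.inv(np.array(p['world_to_cam']));d=p['range_z']
    v,u=np.indices(d.shape)
    c=np.stack([(u-K[0,2])/K[0,0]*d,-(v-K[1,2])/K[1,1]*d,-d],-1)
    X=c@T[:3,:3].T+T[:3,3]; X[d==0]=np.nan
    return X
E
python3 - <<'E'
from fit import *
p=get_image('top');X=cloud(p);g=p['pixels'].astype(int).mean(2)
z=X[...,2]
def box(lo,hi): return (X[...,0]>lo[0])&(X[...,0]<hi[0])&(X[...,1]>lo[1])&(X[...,1]<hi[1])&(z>lo[2])&(z<hi[2])
post=box((.57,-.2,.135),(.66,-.05,.16)); print('post',post.sum(),np.nanmedian(X[post],0))
han=box((.5,.19,.09),(.65,.3,.12)); print('handle',han.sum(),np.nanmedian(X[han],0))
# ledge
led=box((.45,.26,.02),(.7,.36,.045)); q=X[led][:,:2]; print('ledge z',np.median(X[led][:,2]),len(q))
print(cv2.minAreaRect(q.astype(np.float32)))
r=outline_of(p,'microscope'); 
# rails: bright at z~.108
br=box((.5,-.22,.095),(.68,-.03,.12))&(g>130); q=X[br]; print('rails',len(q),np.median(q[:,2]))
m,V=cv2.PCACompute(q[:,:2].astype(np.float32),None)[:2]; print(m,V[0],'yaw',np.arctan2(-V[0][0],V[0][1]))
rect=cv2.minAreaRect(q[:,:2].astype(np.float32));print(rect)
for t in ['tray','pull_slide','mark','pointer']:
    for d in outline_of(p,t)[:2]:
        R=d['region'];Q=X[R];print(t,round(d['confidence'],2),R.sum(),np.round(np.nanmedian(Q,0),3),np.round(cv2.minAreaRect(Q[np.isfinite(Q[:,0])][:,:2].astype(np.float32))[1],3))
b=[np.round(X[i,316],3).tolist()+[int(g[i,316])] for i in range(168,216,1)];print(*b,sep='\n')
E
```

```text
post 51 [ 0.59737772 -0.1263996   0.14466543]
handle 80 [0.56777802 0.22917734 0.10479875]
ledge z 0.029698836845285514 815
((0.5718513131141663, 0.28855687379837036), (0.1106337234377861, 0.06448616087436676), 4.414189338684082)
rails 807 0.1069513595398548
[[ 0.59374034 -0.08698616]] [-0.04967294  0.9987655 ] yaw 0.04969339
((0.5886368751525879, -0.1042916551232338), (0.08050611615180969, 0.1487090140581131), 3.0207793712615967)
tray 0.96 441 [ 0.457 -0.218  0.006] [0.03  0.123]
tray 0.85 822 [ 0.591 -0.07   0.108] [0.044 0.146]
pull_slide 0.66 283 [0.569 0.22  0.048] [0.057 0.052]
pointer 0.83 270 [0.568 0.221 0.048] [0.05  0.057]
pointer 0.74 9737 [0.593 0.062 0.095] [0.293 0.529]
[0.68, -0.064, 0.038, 66]
[0.678, -0.064, 0.036, 68]
[0.676, -0.064, 0.03, 69]
[0.672, -0.064, 0.035, 66]
[0.669, -0.064, 0.033, 69]
[0.667, -0.064, 0.032, 66]
[0.664, -0.064, 0.03, 65]
[0.641, -0.058, 0.102, 64]
[0.641, -0.059, 0.092, 69]
[0.635, -0.058, 0.103, 68]
[0.634, -0.058, 0.097, 70]
[0.63, -0.058, 0.099, 66]
[0.628, -0.058, 0.1, 70]
[0.625, -0.058, 0.098, 98]
[0.619, -0.057, 0.109, 142]
[0.618
[... 189 characters left out ...]
.598, -0.056, 0.107, 164]
[0.595, -0.056, 0.107, 156]
[0.592, -0.056, 0.109, 155]
[0.59, -0.056, 0.106, 153]
[0.587, -0.056, 0.105, 155]
[0.584, -0.056, 0.107, 155]
[0.58, -0.056, 0.111, 160]
[0.578, -0.056, 0.109, 165]
[0.576, -0.056, 0.106, 170]
[0.573, -0.056, 0.106, 161]
[0.573, -0.056, 0.098, 143]
[0.568, -0.055, 0.108, 159]
[0.565, -0.055, 0.107, 141]
[0.564, -0.056, 0.098, 94]
[0.562, -0.056, 0.094, 75]
[0.559, -0.056, 0.098, 76]
[0.556, -0.055, 0.099, 77]
[0.554, -0.056, 0.094, 78]
[0.55, -0.055, 0.101, 74]
[0.548, -0.055, 0.1, 77]
[0.544, -0.055, 0.102, 71]
[0.543, -0.055, 0.096, 61]
[nan, nan, nan, 57]
[0.548, -0.059, 0.039, 56]
[0.546, -0.059, 0.035, 58]
[0.544, -0.059, 0.033, 55]
```

```bash
cat >> h.py <<'E'
O=np.array([.5824,.0448]);YAW=.079
c,s_=np.cos(YAW),np.sin(YAW);M=np.array([[c,-s_],[s_,c]])
def W(x,y,z): return [*(O+M@[x,y]),z]
def toM(P): return M.T@(np.array(P)[:2]-O)
E
python3 - <<'E'
from h import *
pi=np.pi; o=[pi,0,YAW+pi/2]
grip(0.0,40)
def pol(r,a,z): return [r*np.cos(a),r*np.sin(a),z]
goto(pol(.40,1.2,.45),[pi,0,2.9]);goto(pol(.40,-.3,.45),o)
print(sense()['t'])
goto(W(0,-206,.40)if 0 else W(0,-.206,.40),o)
st=sense();print(st['t'],st['position'],st['joint_positions'])
p=get_image('wrist');save(p,'w1')
line_to(W(0,-.206,.285),.15)
p=get_image('side');save(p,'s1')
st=sense();print(st['t'],st['position'],st['wrist_force'],st['width'])
E
python3 - <<'E'
import cv2,numpy as np
a=cv2.imread('pics/w1.png');b=cv2.imread('pics/s1.png')[120:330,200:480]
cv2.imwrite('pics/c1.png',np.hstack([cv2.resize(a,(400,300)),cv2.resize(b,(400,300))]))
E
```

```text
5.0333
5.9333 [ 0.59789586 -0.15999081  0.40028875] [-3.73742636e-01  3.44854295e-01  1.41394353e+00 -2.82832480e-04
  1.38401464e+00 -4.53378623e-01]
6.95 [ 0.5990098  -0.16077303  0.28642488] [ 0.58354131  0.1720095  -0.09669231] 0.003554752307319714
```

View pics/c1.png

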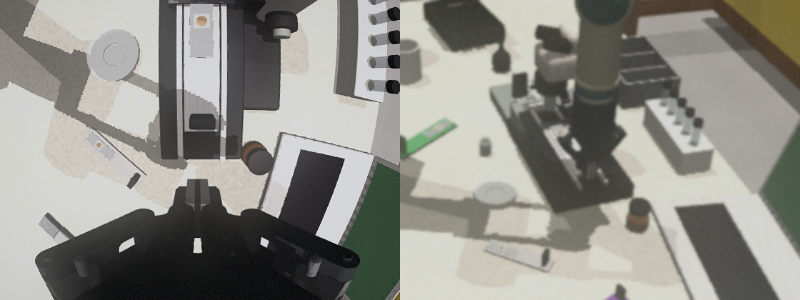

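The wrist view shows the channel running straight up the picture. The post is at ~(202,121), directly ahead of the shut fingers at ~(197,190). Now I push.

```bash
python3 - <<'E'
from h import *
def f():
    w=sense()['wrist_force'];return M.T@w[:2]
f0=f()
line_to(W(0,-.145,.285),.07)
y=-.145;print('f',f()-f0,sense()['t'])
while y<-.118:
    y+=.004 if y<-.136 else .002; line_to(W(0,y,.285),.04)
    d=f()-f0; print(round(y,3),d.round(1),np.round(toM(sense()['position']),4))
    if d[1]<-8: break
print(sense()['t'])
p=get_image('side');save(p,'s2');p=get_image('top');save(p,'t2')
from fit import cloud
X=cloud(p);z=X[...,2];m=(z>.135)&(z<.16)&(abs(X[...,1]+.07)<.06)&(abs(X[...,0]-.59)<.03)
print(m.sum())
E
python3 - <<'E'
import cv2,numpy as np
a=cv2.imread('pics/t2.png')[150:250,220:380];b=cv2.imread('pics/s2.png')[150:270,240:400]
cv2.imwrite('pics/c2.png',np.hstack([cv2.resize(a,(400,300)),cv2.resize(b,(400,300))]))
E
```

```text
f [-0.24262805  0.80935476] 7.975
-0.141 [-0.3  0.2] [-1.000e-04 -1.409e-01]
-0.137 [0.1 1. ] [-1.000e-04 -1.367e-01]
-0.133 [-0.8 -0.9] [-0.     -0.1327]
-0.131 [-1.2 -0.2] [ 0.     -0.1308]
-0.129 [-0.5  0. ] [-0.     -0.1288]
-0.127 [-0.8 -4.8] [ 0.0002 -0.1277]
-0.125 [-1.  -9.4] [ 0.0004 -0.127 ]
9.725
19
```

View pics/c2.png

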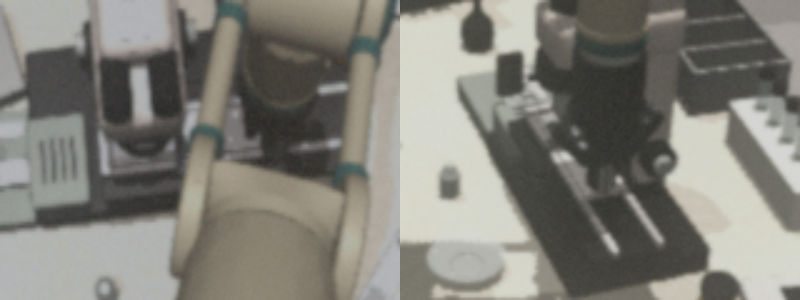

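The stop was felt at tool y = -0.127, about where the model put it (-0.1295). Next I back off, swing round the front to above the handle, and look.

```bash
python3 - <<'E'
from h import *
pi=np.pi
pause(.3)
line_to(W(0,-.165,.285),.15);line_to(W(0,-.19,.42),.25)
def pol(r,a,z): return [r*np.cos(a),r*np.sin(a),z]
goto(pol(.40,-.3,.45),[pi,0,YAW+pi/2]);goto(pol(.40,.5,.45),[pi,0,YAW])
goto(W(0,.21,.37),[pi,0,YAW]);grip(.5,60)
st=sense();print(st['t'],st['position'],st['joint_positions'])
import json
p=get_image('wrist');save(p,'w3');np.savez('w3.npz',T=p['tool_from_camera'],K=p['intrinsics'],d=p['range_z'],pos=st['position'],rot=st['tool_rot'])
for t in ['pointer','mark','pull_slide']:
    for d in mark_of(p,t)[:2]: print(t,np.round(d['at'],1),round(d['confidence'],2))
print(p['tool_from_camera'],p['intrinsics'])
p=get_image('side');save(p,'s3')
for t in ['tray_nose','tray_post']:
    for d in mark_of(p,t)[:4]:print(t,np.round(d['at'],1),round(d['confidence'],2))
print('exp nose',w2px(p,W(0,.038,.1)),'post',w2px(p,W(0,-.112,.146)))
E
python3 - <<'E'
import cv2,numpy as np
a=cv2.imread('pics/w3.png');b=cv2.imread('pics/s3.png')[150:270,240:400]
cv2.imwrite('pics/c3.png',np.hstack([cv2.resize(a,(480,360)),cv2.resize(b,(320,240))[:0].reshape(0,320,3) if 0 else cv2.copyMakeBorder(cv2.resize(b,(320,240)),0,120,0,0,0)]))
E
```

```text
15.5833 [0.56551649 0.25411632 0.37049077] [3.10136905e-01 3.62687448e-01 1.46126848e+00 1.87260661e-05
 1.31695458e+00 1.80182221e+00]
pointer [301.5 152.1] 0.91
mark [256.8 150.5] 0.78
pull_slide [300.7 190.5] 0.63
[[-4.31740410e-04  9.62417930e-01  2.71572350e-01  6.93248306e-02]
 [ 9.99999408e-01  6.86847907e-04 -8.44322286e-04 -5.99223428e-06]
 [-9.99119807e-04  2.71571824e-01 -9.62417657e-01  3.17991524e-02]
 [ 0.00000000e+00  0.00000000e+00  0.00000000e+00  1.00000000e+00]] [[325.1922621    0.         276.11663616]
 [  0.         325.1922621  210.99069614]
 [  0.           0.           1.        ]]
tray_nose [236.3 204.2] 0.71
tray_nose [259.5 294.1] 0.67
tray_nose [321.1 352.4] 0.66
tray_post [317.2 211.4] 0.91
tray_post [300.9 295.8] 0.84
tray_post [202.8 212.8] 0.64
tray_post [352.6 318.3] 0.59
exp nose [298.70670477 197.23582364] post [318.41778296 212.39924269]
```

View pics/c3.png

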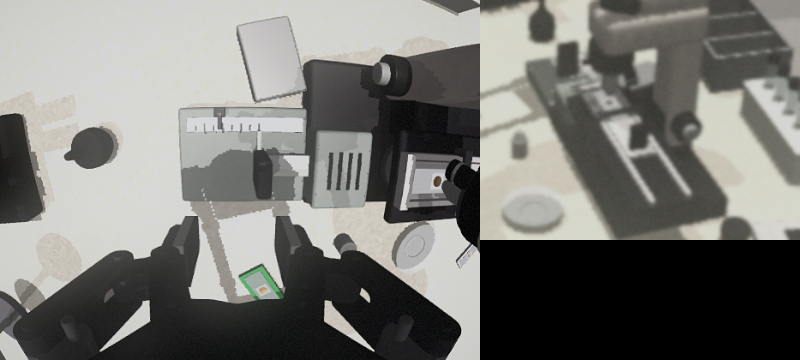

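The wrist view shows the pointer tip at ~(301,152) and the clip tongue at ~(257,150), as the networks report. In the side view the post is at (317,211), against (318,212) expected for a tray that is home. I compute the pull and grasp the handle.

```bash
cat >> h.py <<'E'
from scipy.spatial.transform import Rotation as Rt
def wray(p,st,uv,z):
    K=np.array(p['intrinsics']);T=np.array(p['tool_from_camera'])
    a=np.array([(uv[0]-K[0,2])/K[0,0],-(uv[1]-K[1,2])/K[1,1]]);th=np.hypot(*a)
    r=np.array([*(a/th*np.sin(th)),-np.cos(th)])
    R=Rt.from_euler('xyz',st['tool_rot']).as_matrix()
    o=R@T[:3,3]+st['position'];w=R@T[:3,:3]@r
    return o+w*(z-o[2])/w[2]
E
python3 - <<'E'
from h import *
N=np.load('w3.npz');p={'intrinsics':N['K'],'tool_from_camera':N['T']};st={'position':N['pos'],'tool_rot':N['rot']}
P=toM(wray(p,st,(301.5,152.1),.038));Q=toM(wray(p,st,(256.8,150.5),.038));H=toM(wray(p,st,(304,175),.106))
print('pointer',P,'mark',Q,'handle~',H)
hy=P[1]
if not .175<hy<.195: raise SystemExit
o=[np.pi,0,YAW]
line_to(W(0,hy,.32),.15,o);line_to(W(0,hy,.245),.12)
print(sense()['wrist_force'],sense()['t'])
grip(0.0,60);pause(.1)
st=sense();print(st['width'],st['wrist_force'],toM(st['position']),st['t'])
E
```

```text
pointer [0.04100354 0.18627986] mark [0.04246692 0.22762545] handle~ [0.03064821 0.18960045]
[ 0.49000863 -0.14128002 -0.89428501] 17.225
0.1571013504914204 [-1.22483092 -1.58058613  4.90596404] [0.00034587 0.18603371] 17.6917
```

```bash
python3 - <<'E'
from h import *
y0=toM(sense()['position'])[1]
line_to(W(0,y0+.0405,.245),.05);pause(.2)
st=sense();print(st['width'],st['wrist_force'],toM(st['position']),st['t'])
p=get_image('wrist');save(p,'w4')
for t in ['pointer','mark']:
    for d in mark_of(p,t)[:2]: print(t,np.round(d['at'],1),round(d['confidence'],2),toM(wray(p,st,d['at'],.038)))
a=p['pixels'][60:270,160:440,::-1];cv2.imwrite('pics/c4.png',cv2.resize(a,(800,600),interpolation=cv2.INTER_CUBIC))
p=get_image('top')
for t in ['pointer','mark']:
    for d in mark_of(p,t)[:2]: print(t,np.round(d['at'],1),round(d['confidence'],2),toM(px2w(p,d['at'],.038)))
E
```

```text
0.15593361091535285 [ 0.366311  -9.1765501  6.808201 ] [0.00040187 0.22422389] 18.85
pointer [276.3 170.5] 0.82 [0.04325583 0.22295522]
mark [268.3 172.5] 0.87 [0.04215142 0.22733807]
pointer [199.3 197. ] 0.81 [0.03910534 0.22224743]
pointer [142.2 211.6] 0.42 [0.01417523 0.38512969]
```

View pics/c4.png

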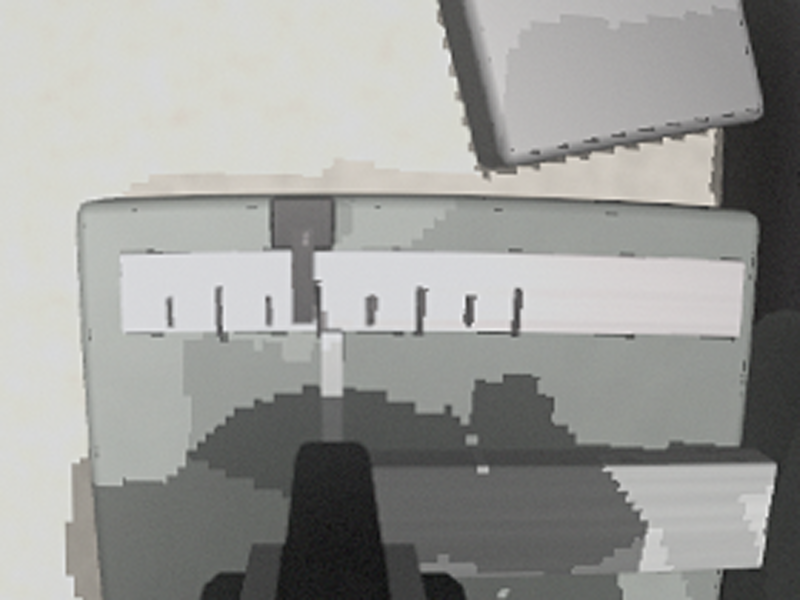

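The crop shows the tongue centred at ~304 and the pointer at ~332. The pointer is 4 mm ≈ 22 px wide, so it is about 4.8 mm short.

```bash
python3 - <<'E'
from h import *
line_to(W(0,.18603+.0405+.0049,.245),.03);pause(.6)
st=sense();print(st['width'],st['wrist_force'],toM(st['position']),st['t'])
p=get_image('wrist');save(p,'w5')
for t in ['pointer','mark']:
    for d in mark_of(p,t)[:1]: print(t,np.round(d['at'],1),round(d['confidence'],2),toM(wray(p,st,d['at'],.038)))
a=p['pixels'][60:270,160:440,::-1];a=cv2.resize(a,(640,480),interpolation=cv2.INTER_CUBIC)
p=get_image('side')
for t in ['tray_post']:
    for d in mark_of(p,t)[:2]:print(t,np.round(d['at'],1),round(d['confidence'],2))
cv2.imwrite('pics/c5.png',a)
E
```

```text
0.16124782072965813 [  0.77564241 -10.60545508   6.78132399] [0.00039493 0.22886968] 20.0667
pointer [276.  171.4] 0.77 [0.04271849 0.22766132]
mark [272.1 172.3] 0.82 [0.04222092 0.22979754]
tray_post [302.9 293.4] 0.91
tray_post [199.9 214.1] 0.91
```

View pics/c5.png

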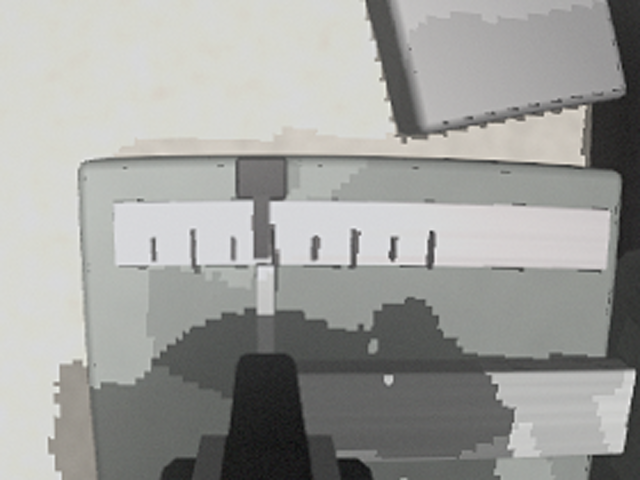

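The tongue is at x≈262 and the pointer at ≈265, so they agree within 1 mm. The clip has not moved against the ticks. One cheap depth check of the tray, then I hand in.

```bash
python3 - <<'E'
from fit import *
p=get_image('top');X=cloud(p);z=X[...,2]
m=(z>.135)&(z<.16)&(abs(X[...,0]-.59)<.03)&(X[...,1]>-.2)&(X[...,1]<-.03)
if m.sum(): print(m.sum(),toM(np.median(X[m],0)),np.median(z[m]))
pause(.2);s=sense();print(s['t'],s['wrist_force'])
y=toM(np.median(X[m],0))[1] if m.sum() else 0
if abs(y+.112)<.006: job_done();print('done')
E
```

```text
50 [ 0.001939   -0.10997766] 0.14497105336376792
20.5667 [  0.13260484 -10.9823668    8.10036361]
the job is handed in; nothing more can be done
done
```

The tray is pushed home against the end stop, and the aperture slide is gripped and held at the mark clip. I handed the job in at about 20.6 s; no verdict is reported.

- **Tray:** I pushed the post with shut fingers until the stop was felt as a steep rise to about 9 N. The last top-camera depth check put the post at microscope (2, -110) mm, against (0, -112) expected when home. Its top was at 145 mm against 146, so the tray is down in the channel.
- **Aperture slide:** I gripped the handle across its thickness with a 60 N grip and pulled it about 43 mm. The last wrist picture shows the pointer within about 1 mm of the mark. The arm is holding about 11 N against the spring, and the clip has not moved against the scale ticks.

**Checks that disagreed:**
- After the final pull, the network put the pointer about 2 mm short of the mark, more than the picture shows but still inside the 5 mm tolerance.
- The network did not find the tray post in the last side view, probably because the arm was in the way. I relied on the depth check above instead.
- I made no separate check of the bystanders. I routed the arm around them and felt no unexpected contact.

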